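# Slide the salt-and-pepper tray over the sill into its dock

## Task

Slide the tray with the salt and pepper pots by its handle from the chopping board into the grey dock, slowly and low, never more than about a centimetre above the sill: the nose goes up onto the metal sill first, and rests there while the tail is still resting on the board. Then slide the nose in under the hood, without forcing it, press it gently against the sprung bumper without bottoming the bumper out, and let the tail down behind the sill, so that the tray lies flat and is held between sill and bumper. Let go of it, keep both pots standing on the tray, and leave the lemon, the mug and the spice jar alone.

Things in the scene. Friction and masses are not known exactly. Their poses are not given: they have to be found in the camera images.
- tray: Light wooden tray, 180 x 150 x 126 mm, 0.3 to 0.5 kg, loose. Origin: centre of underside; x to the nose, z up. Base 8 mm thick; nose tongue (x 38 to 90 mm) 140 mm wide, no rim; behind it a rim 22 mm high round the pots. A stem at x = -25 mm carries the dark handle bar, 16 mm thick in x, 60 mm long in y, 94 to 126 mm above the underside: grip it across the 16 mm (pot tops: 85 mm).
- tray_nose (a point): Middle of the tray's lower front edge, tray frame (90, 0, 0) mm; same axes as the tray.
- tray_tail (a point): Middle of the tray's lower rear edge, tray frame (-90, 0, 0) mm; same axes as the tray.
- tray_grip (a point): Centre of the dark handle bar, tray frame (-25, 0, 110) mm; same axes as the tray.
- board: Wooden chopping board 230 x 340 x 21 mm, fixed. Origin: centre of its underside; its top is at z = 21 mm in its own frame; x (230 mm) points to the dock, 3 to 8 mm away, in line with the dock's x. It may be let up to 3 mm into the worktop: the step up to the sill is 8 to 11 mm.
- dock: Grey dock 220 x 190 x 41 mm, fixed. Origin: centre of underside; x is the way in, z up. Floor at 23 mm. Slick aluminium sill over x -110 to -100 mm, top 29 mm. Hood over x 40 to 110 mm, underside 36 mm, 152 mm wide inside, flared guides ahead. Tray home: its tail face against the sill's inner face, its origin at (-10, 0, 23) mm and axes as the dock's, nose at x = 80 mm.
- sill (a point): Middle of the sill's inner top edge, dock frame (-100, 0, 29) mm; same axes as the dock. Friction on the sill about 0.3, elsewhere 0.6, and the handle is high: while it is still behind the sill, dragging under load digs the nose in, so keep the load on the sill light. The dock takes up to 40 N of contact from the tray (all contacts added); more counts as forcing it.
- bumper: Black rubber bumper bar 120 mm wide under the hood. Origin: middle of its front face at floor height, dock (75, 0, 23) mm when free. It yields to +x by at most 10 mm: 3.2 N to start, 0.8 N more per mm (7.2 N at 5 mm, 11.2 N at its hard stop). The tail clears the sill only with the bumper pressed in more than 5 mm.
- salt_pot: White ceramic salt pot, 42 mm across, 77 mm high, loose, standing on the tray beside the stem; it tips if the tray is jerked. Origin: centre of its underside, z up.
- pepper_pot: Black ceramic pepper pot, 42 mm across, 77 mm high, loose, standing on the tray beside the stem; it tips if the tray is jerked. Origin: centre of its underside, z up.
- lemon: Yellow lemon, 71 x 53 x 51 mm, loose bystander on the worktop. Origin under its centre.
- mug: Blue-grey mug, 81 x 120 x 94 mm, loose bystander on the worktop. Origin under its centre.
- spice_jar: Glass spice jar with dark cap, 41 mm across, 105 mm high, loose bystander on the worktop. Origin: centre of its underside.

How it is judged:
By the outcome, as a careful person would: the job done as asked, in the order asked, and still so for the second after the job is handed in, with the robot touching nothing.
It also fails if it takes over 72 s, if anything falls off the work surface, if the arm or the gripper's body presses on something with over 40 N, if the wrist force passes 120 N, or if a joint passes its speed limit or range.

## Robot

A 6-joint arm with a two-finger parallel gripper is mounted at the origin on a cart in front of the work surface, level with it; the furniture and walls round the work are solid. World frame = base frame: x ahead of the robot, y to its left, z up, the work surface at z = 0. Lengths are in mm, angles in degrees, forces in N, time in s.
With the tool pointing down it reaches from about 275 to 775 mm from the base axis. Payload 14.6 kg.
Tool frame: the origin (TCP) lies on the centre line of the jaws, within the pads' length; the fingertips stand 8 mm ahead of it and the grasp point (between the pads) lies 11 mm behind it; z points along the fingers, y is the line along which they close (so a half turn about z gives the same grasp; the last joint's range is limited). The gripper opens to 85 mm and grips with 20 to 120 N. Pads are 22 mm wide; open, the fingers measure 114 mm over their backs; the gripper's body (76 mm by 85 mm) begins 54 mm behind the grasp point. The pads swing forward as they close: fully open they stand 13 mm farther back than shut.
Start: joints at [65.988, 15.075, -2.767, 72.158, 0, 81.102], TCP at [136.899, 506.84, 239.278] pointing down, gripper open.
Joint ranges: [-151.79, 151.79], [-50.71, 97.33], [-67.44, 78.34], [-121.81, 120.89], [-77.56, 73.72], [-180, 180]. Speed limits (degrees/s): [108.29, 108.29, 147.25, 159.86, 180, 180].

## Interface

Orientations are given as a 3x3 rotation matrix whose columns are the frame's x, y, z axes.
In Python, from workcell import arm, eyes, workorder, spotter gives the robot as it stands. Calls block until the motion is done:
- arm.reach(position, orientation): joint-space move of the TCP to a pose.
- arm.move_l(position, rate=150, ori=None): straight line of the TCP; ori=None keeps the orientation; rate is the mean speed in mm/s.
- arm.move_j(angles): joint-space move.
- arm.release() and arm.close_gripper(): open the fingers fully, or close them until they stop; the grip force is fixed at half the most.
- arm.pause(seconds).
- arm.ik(position, orientation): joint angles nearest the present ones, or None.
- arm.sense(): the state.
- eyes.capture(name): name is "scene" or "top"; returns a dict with "image" (384x512x3 uint8, blue, green, red), "camera_matrix" (3x3 intrinsics, pixels), "k1" (the pictures are not rectified: a ray, as slopes to the right and down, at radius r is drawn at 1 + k1 r^2 times it, then the intrinsics apply), "pose" (4x4, takes a point from camera to world coordinates). Camera axes: x right, y down, z forward; pixel columns grow to the right and rows downward; lengths in mm; the calibration is good to about 2 mm. A picture is of the moment at which its call begins. There is no depth.
A pose or a line that the arm cannot do raises arm.PlanningError and nothing moves.
- workorder.hand_in(): hands the job in; it is judged then, once.
Trained networks look in the newest picture that a camera, given by its name, has taken for a name from the list of things; names that differ only in an ending like _2 or _b are one class to them, and where a whole thing is asked for, a point or a joint stands for the part that bears it (a point fixed in the world has none). Each returns a list of dicts, best first, with "conf" (0 to 1); they miss things now and then, are a little off and sometimes report something else, mostly with a low value. They report only what shows in the picture. A call takes as long as a camera call.
- spotter.find_in(camera, thing): "pixel" ([column, row] in pixels, amid what is visible of it).
- spotter.outline_of(camera, thing): "mask" (384x512 bool, what is visible of it) and "pixel" ([column, row] in pixels, amid what is visible of it).
- spotter.place_of(camera, thing): "pixel" ([column, row] in pixels: a listed point, or the origin of a listed thing).
The state is a dict: "time": time; "joint_positions": joint angles; "dq": joint speeds; "tau": joint torques, N m; "tool_pos": TCP position; "eef_rot": TCP orientation; "wrist_force": force on the tool from outside, world axes, zero at the start; "wrist_torque": the same for the moment, N m; "grip_width": finger opening in mm; "grip_force": force on a finger pad.
Only numpy, scipy, OpenCV 4.12 (cv2) and the standard library are available. Lean on these libraries where they do the work, as an engineer would, in place of code of your own. Each camera call takes 0.05 s, during which the arm holds its last target. There are 200 camera calls.

## Working session

There is one attempt and no reset: what is moved stays moved. The work goes in short steps, each a Python script; the robot and the scene stay as the last script left them, time stands still between calls to the robot, and variables do not carry over. Pictures are saved under pics/ and viewed, at most 10 in all, crops included, and the job is handed in when it is done.

```bash
ls; mkdir -p pics
cat > h.py <<'E'
import numpy as np, cv2
from workcell import arm, eyes, workorder, spotter
def ray(c,px):
    K=c["camera_matrix"];k=c["k1"];T=np.array(c["pose"])
    d=np.linalg.solve(np.array(K),[px[0],px[1],1.])[:2]
    u=d.copy()
    for _ in range(30): u=d/(1+k*(u@u))
    v=T[:3,:3]@np.array([u[0],u[1],1]); return T[:3,3],v/np.linalg.norm(v)
def onz(c,px,z):
    o,v=ray(c,px); return o+v*(z-o[2])/v[2]
def tri(rs):
    A=np.zeros((3,3));b=np.zeros(3)
    for o,v in rs:
        P=np.eye(3)-np.outer(v,v);A+=P;b+=P@o
    x=np.linalg.solve(A,b)
    return x,[round(float(np.linalg.norm((np.eye(3)-np.outer(v,v))@(x-o))),1) for o,v in rs]
E
python3 - <<'E'
from h import *
s=arm.sense();print(s)
C={}
for n in("scene","top"):
    C[n]=eyes.capture(n);cv2.imwrite(f"pics/{n}0.png",C[n]["image"]);print(n,np.round(C[n]["pose"],3).tolist(),C[n]["camera_matrix"],C[n]["k1"])
for t in"tray tray_nose tray_tail tray_grip board dock sill bumper salt_pot pepper_pot lemon mug spice_jar".split():
    rs=[];o=[]
    for n in C:
        r=spotter.place_of(n,t)
        if r: rs.append(ray(C[n],r[0]["pixel"]));o.append((n,np.round(r[0]["pixel"],1).tolist(),round(r[0]["conf"],2)))
    print(t,o, [np.round(tri(rs)[0],1),tri(rs)[1]] if len(rs)>1 else "")
E
```

```text
pics
workcell.py
{'time': 0.0, 'joint_positions': array([ 6.59870025e+01,  1.50985430e+01, -2.80415415e+00,  7.21593649e+01,
        2.87447876e-04,  8.11010242e+01]), 'dq': array([-0.00336197, -0.04778062,  0.00775621,  0.05540617, -0.10826602,
        0.17841069]), 'tau': array([ 5.14549232e-03, -6.37612438e+01,  3.84585607e+01,  1.31649463e-02,
        1.54153458e-04,  3.10493886e-05]), 'tool_pos': array([136.78696941, 506.58063209, 238.82523108]), 'eef_rot': array([[-9.65408811e-01,  2.60740541e-01, -4.45379350e-04],
       [ 2.60740864e-01,  9.65408321e-01, -9.87399727e-04],
       [ 1.72517792e-04, -1.06937299e-03, -9.99999413e-01]]), 'wrist_force': array([-0.04466124,  0.33749716,  0.66980609]), 'wrist_torque': array([ 0.00051306,  0.01720148, -0.01657139]), 'grip_force': 0.0, 'grip_width': 85.39096268242545}
scene [[-0.755, -0.392, 0.525, 140.565], [-0.655, 0.455, -0.603, 458.41], [-0.002, -0.8, -0.6, 615.564], [0.0, 0.0, 0.0, 1.0]] [[360.1656177    0.         255.76842152]
 [  0.         360.1656177  189.57589708]
 [  0.           0.           1.        ]] -0.037418667906405
[... 937 characters left out ...]
'top', [236.7, 206.1], 0.84)] [array([551.6,   2.2,  13.8]), [5.8, 5.8]]
bumper [('scene', [209.8, 258.6], 0.21)] 
salt_pot [('scene', [202.2, 279.7], 0.81), ('top', [178.1, 214.0], 0.72)] [array([529.8, 176.8,  38.3]), [0.9, 0.9]]
pepper_pot [('scene', [236.9, 304.2], 0.87), ('top', [185.9, 244.1], 0.55)] [array([444.6, 159.3,  16.2]), [4.2, 4.2]]
lemon [('scene', [350.3, 190.5], 0.53), ('top', [350.0, 240.3], 0.65)] [array([ 463. , -331.1,    5. ]), [8.2, 8.2]]
mug [('scene', [208.9, 198.5], 0.71), ('top', [260.9, 141.0], 0.67)] [array([767.8, -64.1, -21.6]), [3.4, 3.4]]
spice_jar [('scene', [319.6, 177.5], 0.98), ('top', [350.9, 201.0], 0.64)] [array([ 577.3, -341.5,   -8. ]), [2.6, 2.6]]
```

Run:
```python
import cv2
for n in("scene","top"):
    i=cv2.imread(f"pics/{n}0.png")
    c=i[160:384,120:380] if n=="scene" else i[130:280,110:360]
    cv2.imwrite(f"pics/{n}0c.png",cv2.resize(c,None,fx=2.6 if n=="scene" else 3,fy=2.6 if n=="scene" else 3,interpolation=2))
```

```text
(no output)
```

View pics/scene0c.png

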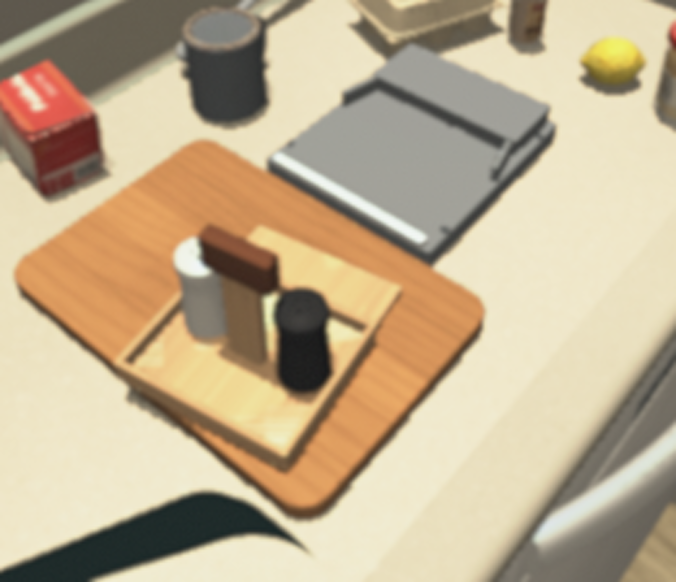

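View pics/top0c.png

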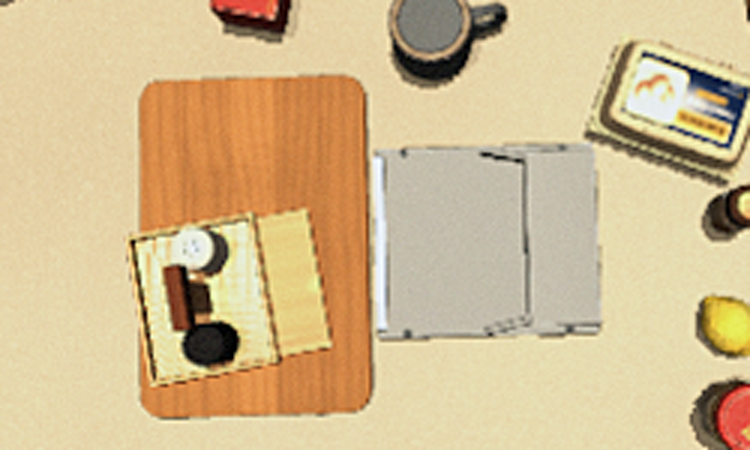

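The scene view shows the tray yawed about 10° on the board, with the handle above the pots, and the dock beyond it. The top view shows the dock axis running roughly along world −y, with the tray offset sideways toward the robot. Next I'll fit poses from the mask silhouettes in both views.

```bash
cat >> h.py <<'E'
from scipy.optimize import minimize
def proj(c,P):
    T=np.array(c["pose"]);q=(P-T[:3,3])@T[:3,:3];u=q[:,:2]/q[:,2:]
    u=u*(1+c["k1"]*(u**2).sum(1,keepdims=True));K=np.array(c["camera_matrix"])
    return u@K[:2,:2].T+K[:2,2]
def box(x0,x1,y0,y1,z0,z1): return np.array([[x,y,z] for x in(x0,x1) for y in(y0,y1) for z in(z0,z1)],float)
def rb(x,y,r,z0,z1): # rounded
    a=np.linspace(0,2*np.pi,40);p=[]
    for t in a:
        for z in(z0,z1): p.append([np.sign(np.cos(t))*(x-r)+r*np.cos(t),np.sign(np.sin(t))*(y-r)+r*np.sin(t),z])
    return np.array(p)
def pose(P,p): # p x y z yaw(rad)
    c,s=np.cos(p[3]),np.sin(p[3]);R=np.array([[c,-s,0],[s,c,0],[0,0,1]]);return P@R.T+p[:3]
TRAY=[box(-90,38,-75,75,0,22),box(38,90,-70,70,0,8),box(-33,-17,-30,30,94,126),box(-30,-20,-12,12,0,94)]
DOCK=[box(-110,-100,-95,95,0,29),box(-110,110,-95,95,0,23),box(40,110,-95,95,0,41)]
BOARD=[rb(115,170,18,0,21)]
S=4
def sil(c,parts,p):
    m=np.zeros((384*S,512*S),np.uint8)
    for P in parts:
        u=proj(c,pose(P,p));h=cv2.convexHull(((u+.5)*S*16-8).astype(np.int32))
        cv2.fillConvexPoly(m,h,255,shift=4)
    return cv2.GaussianBlur(cv2.resize(m,(512,384),interpolation=cv2.INTER_AREA).astype(np.float32)/255,(0,0),1)
def fit(cams,masks,parts,p0,free,ign=None):
    M={n:cv2.GaussianBlur(masks[n].astype(np.float32),(0,0),1) for n in masks}
    W={n:(1 if ign is None else 1-ign[n].astype(np.float32)) for n in masks}
    sc=np.array([1,1,1,.01])[free]
    def f(v):
        p=np.array(p0,float);p[free]+=v*sc
        return sum(float((W[n]*(sil(cams[n],parts,p)-M[n])**2).sum()) for n in masks)
    n=len(free);sim=np.vstack([np.zeros(n),4*np.eye(n)])
    r=minimize(f,np.zeros(n),method="Nelder-Mead",options=dict(initial_simplex=sim,xatol=.03,fatol=.02,maxiter=250))
    p=np.array(p0,float);p[free]+=r.x*sc;return p,r.fun
E
python3 - <<'E'
from h import *
import pickle
C={};M={}
for n in("scene","top"):
    C[n]=eyes.capture(n)
    for t in"tray board dock salt_pot pepper_pot".split():
        r=spotter.outline_of(n,t); M[n,t]=r[0]["mask"] if r else None; print(n,t,r and (round(r[0]["conf"],2),int(r[0]["mask"].sum())))
pickle.dump((C,M),open("m0.pkl","wb"))
k=np.ones((3,3),np.uint8)
pots={n:cv2.dilate((sum(M[n,t].astype(np.uint8) for t in("salt_pot","pepper_pot") if M[n,t] is not None)>0).astype(np.uint8),k) for n in C}
tr={n:cv2.dilate(pots[n]|M[n,"tray"].astype(np.uint8),k) for n in C}
def go(t,parts,p0,ign):
    for cs in(["scene","top"],["scene"],["top"]):
        fr=[0,1,2,3] if len(cs)==2 else [0,1,3]
        p,e=fit(C,{n:M[n,t] for n in cs},parts,p0,fr,ign)
        print(t,cs,np.round(p[:3],1),"yaw",round(np.degrees(p[3]),2),"res",round(e,1))
        if len(cs)==2 : p0=np.r_[p[:2],p0[2],p[3]]
go("dock",DOCK,[546,-98,0,-1.57],None)
go("tray",TRAY,[490,154,20,-1.40],pots)
go("board",BOARD,[546,132,-1,-1.57],tr)
for n in C:
    v=C[n]["image"].copy(); 
    for i,t in enumerate(("tray","board","dock")):
        v[M[n,t]]=v[M[n,t]]//2+np.eye(3,dtype=np.uint8)[i]*120
    cv2.imwrite(f"pics/m_{n}.png",v)
E
```

```text
scene tray (0.78, 4805)
scene board (0.96, 8525)
scene dock (0.96, 5337)
scene salt_pot (0.84, 473)
scene pepper_pot (0.92, 870)
top tray (0.96, 2467)
top board (0.64, 5558)
top dock (0.59, 4739)
top salt_pot (0.49, 214)
top pepper_pot (0.64, 203)
dock ['scene', 'top'] [545.3 -99.4   2.8] yaw -88.14 res 160.6
dock ['scene'] [ 548.6 -102.5    0. ] yaw -87.99 res 96.4
dock ['top'] [544.3 -98.4   0. ] yaw -87.91 res 20.6
tray ['scene', 'top'] [492.6 154.7  19.1] yaw -79.17 res 107.7
tray ['scene'] [493.2 154.9  20. ] yaw -78.89 res 32.2
tray ['top'] [489.6 154.8  20. ] yaw -79.21 res 48.5
board ['scene', 'top'] [542.2 133.9  -1.6] yaw -88.03 res 145.3
board ['scene'] [543.3 133.7  -1. ] yaw -88.03 res 73.5
board ['top'] [539.6 134.6  -1. ] yaw -87.97 res 45.2
```

```bash
cat >> h.py <<'E'
def Rt(yaw,pitch=0): # tool ori for tray yaw (deg), nose-up pitch (deg); tool y = -tray x, z down
    c,s=np.cos(np.radians(yaw)),np.sin(np.radians(yaw));a,b=np.cos(np.radians(pitch)),np.sin(np.radians(pitch))
    X=np.array([c*a,s*a,b]);Y=np.array([-s,c,0]);Z=np.cross(X,Y)
    return np.c_[X,Y,Z]
def tool(R): # tray axes->tool axes
    y=-R[:,0];z=-R[:,2];return np.c_[np.cross(y,z),y,z]
def show(tag=""):
    s=arm.sense();print(tag,"t",round(s["time"],2),"pos",np.round(s["tool_pos"],2),"F",np.round(s["wrist_force"],2),"T",np.round(s["wrist_torque"],2),"w",round(s["grip_width"],1),"g",round(s["grip_force"],1));return s
E
python3 - <<'E'
from h import *
R=tool(Rt(-79.2)); 
arm.reach([486.8,179.4,185],R);show("above")
arm.move_l([486.8,179.4,122],rate=60);show("down")
arm.close_gripper();arm.pause(.2);s=show("closed");print(np.round(s["eef_rot"],4).tolist())
for n in("scene","top"):
    c=eyes.capture(n);cv2.imwrite(f"pics/{n}1.png",c["image"])
i=cv2.imread("pics/scene1.png")[130:384,120:420];j=cv2.imread("pics/top1.png")[130:280,110:360]
cv2.imwrite("pics/s1.png",cv2.resize(i,None,fx=2.2,fy=2.2))
E
```

```text
above t 3.76 pos [486.6  180.   185.12] F [-0.43 -0.15 -0.19] T [ 0.02 -0.04 -0.02] w 85.4 g 0.0
down t 4.96 pos [487.01 179.42 122.33] F [-0.25  0.31 -0.3 ] T [ 0.02 -0.03  0.03] w 85.2 g 0.0
closed t 5.8 pos [486.88 179.29 122.13] F [-0.16 -3.66  3.33] T [-0.53 -0.    0.08] w 15.1 g 59.7
[[-0.9823, -0.1873, 0.0003], [-0.1873, 0.9823, -0.0003], [-0.0002, -0.0003, -1.0]]
```

View pics/s1.png

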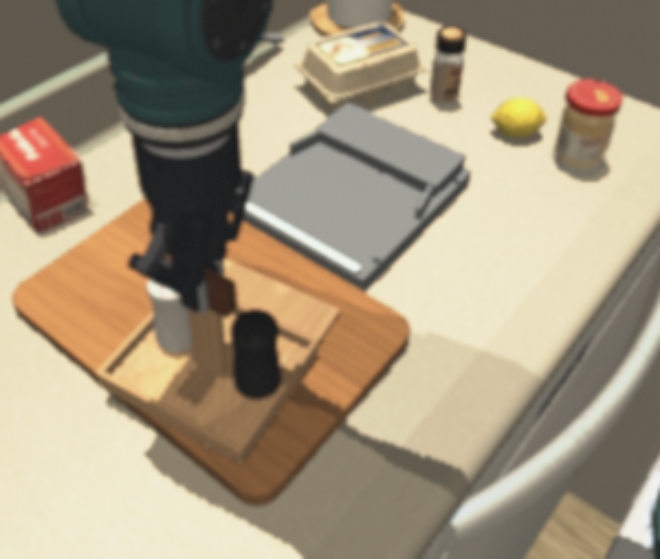

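The fingers hold the bar, left of centre in the crop at about (215,290), and both pots are standing. Next: tilt the nose up about the tail, slide and turn into line just short of the sill, and look again.

```bash
cat >> h.py <<'E'
import json,os
D=np.array([545.8,-99.8,0]);DY=-88.05
G=np.array([-25.,0,102.6])   # TCP in tray frame (x, lateral, height)
if os.path.exists("cal.json"):
    _c=json.load(open("cal.json"));D=np.array(_c["D"]);DY=_c["DY"];G=np.array(_c["G"])
def tcp(nx,ny,nz,pitch,ref=(90,0,0),yaw=None):
    """tray point ref at dock coords (nx,ny,nz), nose-up pitch"""
    R=Rt(DY if yaw is None else yaw,pitch);p=D+Rt(DY)@np.array([nx,ny,nz]);return p+R@(G-np.array(ref,float)),tool(R)
def go(nx,ny,nz,pitch,rate,**k):
    p,R=tcp(nx,ny,nz,pitch,**k);arm.move_l(p,rate=rate,ori=R)
E
python3 - <<'E'
from h import *
s=arm.sense();p=s["tool_pos"];bt=p[2]-G[2]
# pitch about tail
R0=Rt(-79.2);tail=p+R0@(np.array([-90,0,0])-G)+[0,0,0.5]
R=Rt(-79.2,4.2);q=tail+R@(G-np.array([-90,0,0]))
print(bt,tail,q,arm.ik(q,tool(R)))
arm.move_l(q,rate=8,ori=tool(R));show("pitched")
go(-118,0,33.5,4.2,25);arm.pause(.3);show("aligned")
for n in("scene","top"):
    c=eyes.capture(n);cv2.imwrite(f"pics/{n}2.png",c["image"])
i=cv2.imread("pics/scene2.png")[150:384,120:380];j=cv2.imread("pics/top2.png")[130:280,110:360]
a=cv2.resize(i,None,fx=1.55,fy=1.55);b=cv2.resize(j,(395,237));
cv2.imwrite("pics/a2.png",np.hstack([a,cv2.copyMakeBorder(b,0,a.shape[0]-237,0,0,0)]))
E
```

```text
19.5097624230159 [474.69430529 243.13883165  20.00976242] [485.43335366 186.84276861 127.0947106 ] [ 14.32630363  18.56072218 -15.95459126  55.74347691  -4.19203377
   3.53577504]
pitched t 7.19 pos [485.35 186.79 127.02] F [ 0.13  0.31 -7.23] T [0.29 0.05 0.  ] w 14.8 g 58.5
aligned t 10.44 pos [537.63 140.26 127.42] F [ 0.36 -0.1  -7.54] T [0.26 0.07 0.03] w 15.5 g 58.5
```

View pics/a2.png

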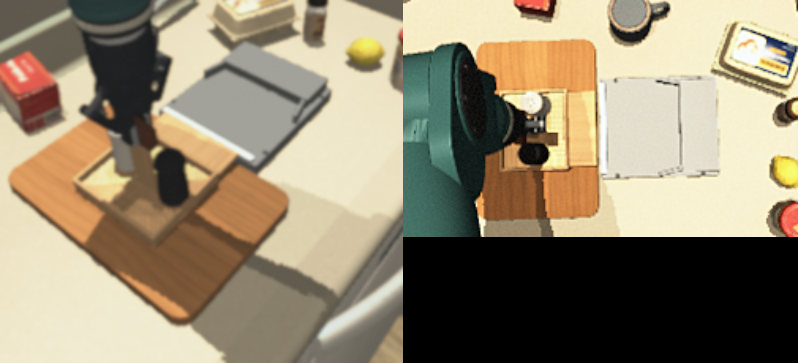

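The crop shows the tray in line with the dock, nose just short of the sill, pots standing, and 7.5 N carried. Next I'll fit the tongue in both views to check lateral position and height.

```bash
cat >> h.py <<'E'
def tongue(pp,pars=("top","scene")):
    """fit tongue in views: returns offset (dock axes, mm) of seen tray vs commanded"""
    s=arm.sense();Rtool=s["eef_rot"];R=np.c_[-Rtool[:,1],-np.cross(Rtool[:,2],Rtool[:,1])*-1,-Rtool[:,2]]
    R[:,1]=np.cross(R[:,2],R[:,0]);o=s["tool_pos"]-R@G;out={}
    Rd=Rt(DY)
    for n in pars:
        c=eyes.capture(n);r=spotter.outline_of(n,"tray");m=r[0]["mask"];ps=np.zeros((384,512),np.uint8)
        for t in("salt_pot","pepper_pot"):
            q=spotter.outline_of(n,t)
            if q: ps|=q[0]["mask"].astype(np.uint8)
        ps=cv2.dilate(ps,np.ones((3,3)))
        w=np.zeros((384,512),np.uint8);cv2.fillConvexPoly(w,cv2.convexHull(np.round(proj(c,box(50,105,-90,90,0,8)@R.T+o)).astype(np.int32)),1)
        W=(w&(1-ps)).astype(np.float32);Mb=cv2.GaussianBlur(m.astype(np.float32),(0,0),1)
        def f(v):
            a=np.radians(v[2]);Rz=np.array([[np.cos(a),-np.sin(a),0],[np.sin(a),np.cos(a),0],[0,0,1]])
            parts=[P@(Rz@R).T+o+Rd@[v[0],v[1],0] for P in(TRAY[0],TRAY[1])]
            return float((W*(sil(c,parts,[0,0,0,0])-Mb)**2).sum())
        b=minimize(f,np.zeros(3),method="Nelder-Mead",options=dict(initial_simplex=np.vstack([np.zeros(3),3*np.eye(3)]),xatol=.03,fatol=.01))
        out[n]=b.x;print(n,"tray seen-minus-model x,y,yaw",np.round(b.x,2),"res",round(b.fun,1))
    return out
E
python3 - <<'E'
from h import *
import pickle
tongue(None)
C,M=pickle.load(open("m0.pkl","rb"))
for n in("top","scene"):
    p,e=fit(C,{n:M[n,"dock"]},DOCK,[*D[:2],0,np.radians(DY)],[0,1,3]);Rd=Rt(DY)
    print(n,"dock seen-minus-model",np.round(Rd.T@(p[:3]-D),2),round(np.degrees(p[3])-DY,2))
E
```

```text
top tray seen-minus-model x,y,yaw [-2.7  -0.81 -0.22] res 9.2
scene tray seen-minus-model x,y,yaw [-0.51  0.96  1.01] res 0.3
top dock seen-minus-model [-1.29 -1.44  0.  ] 0.15
scene dock seen-minus-model [2.81 2.74 0.  ] 0.05
```

```bash
python3 - <<'E'
from h import *
D2=D+Rt(DY)@np.array([2.,0,0]);json.dump(dict(D=D2.tolist(),DY=DY,G=G.tolist()),open("cal.json","w"))
E
python3 - <<'E'
from h import *
T=(-90,0,0)
go(-96,0,33.5,4.2,15);arm.pause(.2);s=show("over sill")
tx=-96-180*np.cos(np.radians(4.2));z=33.5-180*np.sin(np.radians(4.2))
F0=s["wrist_force"][2]
for i in range(10):
    z-=.3;go(tx,0,z,4.2,5,ref=T);arm.pause(.1);s=arm.sense();F=s["wrist_force"];
    print("tail",round(z,2),np.round(F,2),np.round(s["wrist_torque"],3))
    if F[2]-F0>1: break
F1=F[2];pt=4.2
for i in range(16):
    pt-=.15;go(tx,0,z,pt,5,ref=T);arm.pause(.1);s=arm.sense();F=s["wrist_force"]
    print("pitch",round(pt,2),"nose",round(z+180*np.sin(np.radians(pt)),2),np.round(F,2),np.round(s["wrist_torque"],3))
    if F[2]-F1>1.2: break
show()
json.dump(dict(tx=tx,z=z,pt=pt),open("st.json","w"))
E
```

```text
over sill t 12.89 pos [538.44 116.31 127.41] F [-0.49  0.03 -6.7 ] T [ 0.23  0.01 -0.04] w 15.2 g 58.5
tail 20.02 [ 0.04  0.61 -6.75] [0.227 0.047 0.031]
tail 19.72 [ 0.31  0.15 -7.43] [0.255 0.002 0.021]
tail 19.42 [-0.84 -0.72 -5.71] [0.198 0.048 0.002]
tail 19.12 [-3.43 -2.45  1.7 ] [-0.216  0.391 -0.036]
pitch 4.05 nose 31.83 [-2.91 -3.76  6.89] [-0.489  0.592  0.   ]
 t 14.64 pos [538.55 115.89 126.27] F [-2.91 -3.76  6.89] T [-0.49  0.59  0.  ] w 15.4 g 60.3
```

Run:
```python
from h import *
st=json.load(open("st.json"));T=(-90,0,0)
def pr(tag):
    s=show(tag);E=s["eef_rot"];print("  actual pitch",round(np.degrees(np.arcsin(-E[2,1])),2),"roll",round(np.degrees(np.arcsin(E[2,0])),2),"yaw",round(np.degrees(np.arctan2(-E[1,1],-E[0,1])),2),"TCP err",np.round(s["tool_pos"]-tcp(st["tx"],0,st["z"],st["pt"],ref=T)[0],2))
pr("now")
for k in range(3):
    st["z"]+=.15;go(st["tx"],0,st["z"],st["pt"],4,ref=T);arm.pause(.15);pr("up")
    if arm.sense()["wrist_force"][2]<0: break
json.dump(st,open("st.json","w"))
tongue(None)
c=eyes.capture("scene")["image"][190:300,170:330];cv2.imwrite("pics/s3.png",cv2.resize(c,None,fx=5,fy=5,interpolation=2))
```

```text
now t 14.64 pos [538.55 115.89 126.27] F [-2.91 -3.76  6.89] T [-0.49  0.59  0.  ] w 15.4 g 60.3
  actual pitch 4.06 roll -0.02 yaw -88.06 TCP err [ 0.1  -0.11  0.22]
up t 15.04 pos [538.56 115.9  126.32] F [-2.82 -4.61  4.83] T [-0.58  0.42  0.  ] w 15.3 g 60.2
  actual pitch 4.06 roll -0.01 yaw -88.06 TCP err [ 0.11 -0.1   0.12]
up t 15.44 pos [538.52 115.97 126.35] F [-1.66 -4.33  2.42] T [-0.53  0.27  0.03] w 15.5 g 59.9
  actual pitch 4.05 roll -0.01 yaw -88.05 TCP err [ 0.07 -0.03 -0.  ]
up t 15.84 pos [538.42 116.05 126.39] F [-0.61 -3.23 -1.99] T [-0.36  0.05 -0.03] w 15.2 g 59.4
  actual pitch 4.04 roll 0.01 yaw -88.05 TCP err [-0.03  0.05 -0.11]Traceback (most recent call last):
  File "<stdin>", line 10, in <module>
  File "h.py", line 74, in tongue
    c=eyes.capture(n);r=spotter.outline_of(n,"tray");m=r[0]["mask"];ps=np.zeros((384,512),np.uint8)
                                                       ~^^^
IndexError: list index out of range
```

Run:
```python
from h import *
try: tongue(None,("scene",))
except Exception as e: print(repr(e))
c=eyes.capture("scene")["image"][190:300,170:330];cv2.imwrite("pics/s3.png",cv2.resize(c,None,fx=5,fy=5,interpolation=2))
```

```text
scene tray seen-minus-model x,y,yaw [-0.    3.15 -0.75] res 27.1
```

View pics/s3.png

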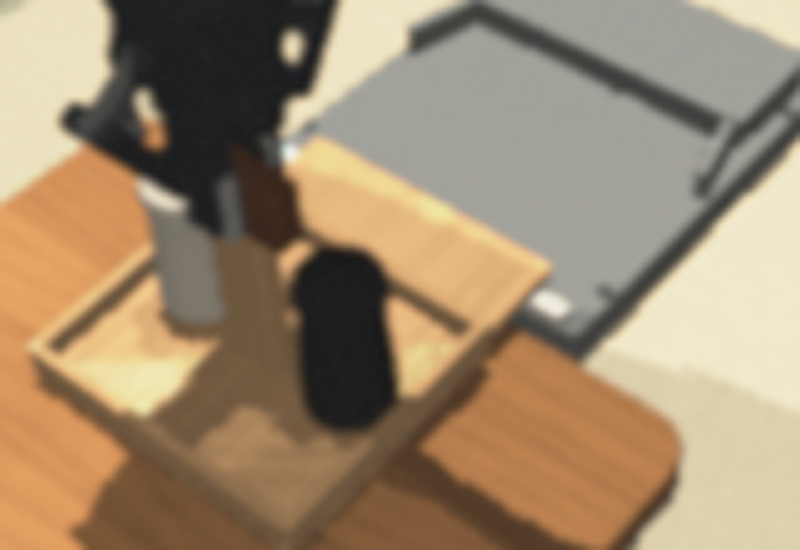

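The nose lies on the sill at about (540,285) in the crop, with the tail still on the board and both pots upright. The contacts imply the tray sits about 0.8° nose-down in the grip, so I'll correct for that. Then I'll level it, go over the sill and dip the nose, watching the forces.

```bash
python3 - <<'E'
from h import *
json.dump(dict(D=(D-Rt(DY)@np.array([1.5,0,0])).tolist(),DY=DY,G=[-25,0,104.2]),open("cal.json","w"))
E
cat >> h.py <<'E'
DEL=0.8
def tcp(nx,ny,nz,pitch,ref=(90,0,0),yaw=None):
    """real tray pitch; tool is pitched DEL more (tray sags DEL in grip, about the TCP)"""
    y=DY if yaw is None else yaw
    return D+Rt(DY)@np.array([nx,ny,nz])+Rt(y,pitch)@(G-np.array(ref,float)),tool(Rt(y,pitch+DEL))
def run(path,lim=4,rate=20,F0=None):
    F0=arm.sense()["wrist_force"] if F0 is None else np.array(F0)
    for q in path:
        go(*q[:4],rate);s=arm.sense();F=s["wrist_force"]-F0
        print(np.round(q,2),"t",round(s["time"],2),"dF(dock)",np.round(Rt(DY).T@F,2),"T",np.round(s["wrist_torque"],2))
        if np.linalg.norm(F)>lim: print("STOP");return False
    return True
FREE=[0,0,-7.3]
E
python3 - <<'E'
from h import *
print(np.round(arm.sense()["tool_pos"]-tcp(-96,0,29,3.3)[0],2))
go(-95,0,29.8,3.0,8);arm.pause(.1);show("a")
go(-92,0,30.3,1.0,8);show("b")
go(-88,0,30.3,0,8);arm.pause(.2);show("level")
run([(x,0,30.3,0) for x in(-75,-60,-45,-30)],F0=FREE)
E
```

```text
[-0.02 -0.33 -0.01]
a t 16.66 pos [538.41 114.94 127.72] F [ 0.52  0.46 -6.67] T [ 0.27 -0.03  0.03] w 15.2 g 58.5
b t 17.81 pos [538.7  108.44 132.44] F [ 0.42  0.42 -6.71] T [ 0.16  0.06 -0.02] w 14.9 g 58.5
level t 18.93 pos [538.9  102.64 134.49] F [ 0.75  0.05 -6.71] T [ 0.18  0.03 -0.01] w 14.9 g 58.5
[-75.    0.   30.3   0. ] t 19.73 dF(dock) [0.13 0.02 0.15] T [0.08 0.06 0.02]
[-60.    0.   30.3   0. ] t 20.62 dF(dock) [-0.42  0.51 -0.22] T [ 0.08 -0.01 -0.01]
[-45.    0.   30.3   0. ] t 21.52 dF(dock) [ 0.2  -0.59  1.03] T [ 0.07 -0.06 -0.01]
[-30.    0.   30.3   0. ] t 22.43 dF(dock) [0.14 0.15 0.51] T [ 0.06 -0.02 -0.04]
```

Run:
```python
from h import *
z=30.3
for i in range(8):
    z-=.25;go(-30,0,z,0,5);arm.pause(.08);F=np.mean([arm.sense()["wrist_force"][2] for _ in range(3)]);print(round(z,2),round(F,2))
    if F>-5.2: break
show()
c=eyes.capture("scene");t=eyes.capture("top")
tongue(None)
cv2.imwrite("pics/s4.png",cv2.resize(c["image"][180:300,170:330],None,fx=5,fy=5,interpolation=2))
```

```text
30.05 -7.49
29.8 -7.14
29.55 -7.9
29.3 -6.98
29.05 -6.64
28.8 -6.36
28.55 -6.98
28.3 -6.81
 t 25.09 pos [540.89  44.61 132.5 ] F [-0.78  0.74 -6.81] T [ 0.13 -0.    0.  ] w 15.1 g 58.5
top tray seen-minus-model x,y,yaw [-1.49 -1.84  0.16] res 1.5
scene tray seen-minus-model x,y,yaw [-0.73  2.58  1.88] res 41.1
```

View pics/s4.png

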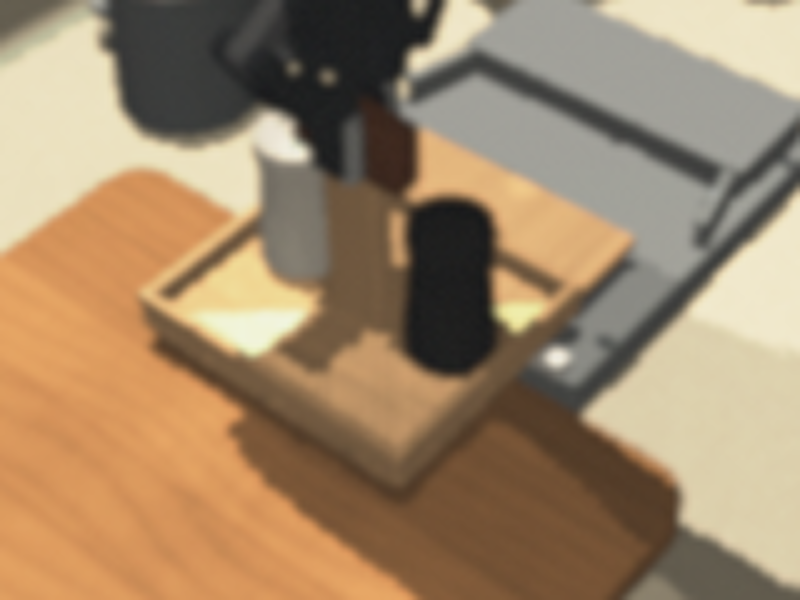

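Tray level above the sill with both pots upright. No sill contact yet, so I'll keep lowering gently to find the true height.

Run:
```python
from h import *
z=28.3
for i in range(8):
    z-=.3;go(-30,0,z,0,6);arm.pause(.05);s=arm.sense();F=s["wrist_force"];print(round(z,2),np.round(F,2),np.round(s["wrist_torque"],2))
    if F[2]>-5: break
```

```text
28.0 [ 1.07 -0.12 -6.8 ] [0.13 0.01 0.  ]
27.7 [-0.11 -0.07 -6.96] [0.11 0.01 0.02]
27.4 [-0.72 -0.48 -7.06] [ 0.1 -0.   0. ]
27.1 [-1.97  1.31  1.19] [0.32 0.45 0.04]
```

Run:
```python
from h import *
go(-30,0,28.0,0,6);show("off")
c=eyes.capture("scene");g=c["image"]
cv2.imwrite("pics/full5.png",g)
b=Rt(DY)@np.array([2.8,2.7,0])
def pts(dz,pt):
    R=Rt(DY,pt);o=D+Rt(DY)@[-30,0,28.3]+Rt(DY,0)@(G-[90,0,0])+[0,0,dz] # TCP
    P=np.array([[-90,-75,0],[-90,-75,22],[-90,75,22],[90,-70,8],[90,-70,0]],float)
    return (proj(c,(P-G)@R.T+o+b)-[170,180])*5
for dz in(0,2):
    for pt in(-1.5,0,1.5,3): print(dz,pt,np.round(pts(dz,pt)).astype(int).tolist())
# sill/dock corner check
print("dock outer near corner, sill ends",np.round((proj(c,pose(np.array([[-110,-95,23],[-110,-95,0],[-100,-95,29.]]),[*(D+b)[:2],0,np.radians(DY)])-[170,180])*5).tolist())
```

```text
File "<stdin>", line 13
    print("dock outer near corner, sill ends",np.round((proj(c,pose(np.array([[-110,-95,23],[-110,-95,0],[-100,-95,29.]]),[*(D+b)[:2],0,np.radians(DY)])-[170,180])*5).tolist())
         ^
SyntaxError: '(' was never closed
```

Run:
```python
from h import *
go(-30,0,28.0,0,6);show("off")
c=eyes.capture("scene");g=c["image"]
cv2.imwrite("pics/full5.png",g)
b=Rt(DY)@np.array([2.8,2.7,0])
def pts(dz,pt):
    R=Rt(DY,pt);o=D+Rt(DY)@np.array([-30,0,28.3])+Rt(DY,0)@(G-[90,0,0])+[0,0,dz]
    P=np.array([[-90,-75,0],[-90,-75,22],[-90,75,22],[90,-70,8],[90,-70,0]],float)
    return (proj(c,(P-G)@R.T+o+b)-[170,180])*5
for dz in(0,2):
    for pt in(-1.5,0,1.5,3): print(dz,pt,np.round(pts(dz,pt)).astype(int).tolist())
q=proj(c,pose(np.array([[-110,-95,23],[-110,-95,0],[-100,-95,29.]]),[*(D+b)[:2],0,np.radians(DY)]))
print(np.round((q-[170,180])*5).tolist())
```

```text
off t 27.09 pos [540.84  44.55 131.98] F [-0.78 -0.35 -7.8 ] T [0.12 0.04 0.04] w 15.4 g 58.5
0 -1.5 [[392, 490], [393, 453], [133, 287], [630, 243], [628, 256]]
0 0 [[397, 488], [396, 453], [137, 288], [633, 236], [632, 248]]
0 1.5 [[401, 487], [400, 452], [141, 288], [637, 228], [636, 240]]
0 3 [[405, 485], [403, 452], [145, 288], [640, 220], [639, 232]]
2 -1.5 [[392, 486], [393, 450], [133, 284], [630, 240], [629, 253]]
2 0 [[397, 485], [396, 450], [137, 284], [633, 232], [632, 245]]
2 1.5 [[401, 484], [399, 449], [141, 284], [637, 225], [636, 237]]
2 3 [[405, 482], [403, 448], [144, 284], [640, 217], [639, 229]]
[[577.0, 379.0], [575.0, 414.0], [591.0, 356.0]]
```

The torque reference is clearly above the TCP, so the earlier contact was really the tail only, and the nose never loaded the sill. The sill touch just now confirms h ≈ 102.6 and almost no sag. I'll go back low and do the nose-on-sill rest properly.

```bash
sed -i 's/^DEL=0.8/DEL=0.1/' h.py
python3 - <<'E'
from h import *
D0=np.array([545.8,-99.8,0]);json.dump(dict(D=(D0+Rt(DY)@np.array([1.7,0,0])).tolist(),DY=DY,G=[-25,0,102.6]),open("cal.json","w"))
E
cat >> h.py <<'E'
def ab(s,B,L=.28):
    """nose / tail load from change of wrist force and moment against free baseline"""
    F=s["wrist_force"]-B[0];M=s["wrist_torque"]-B[1];m=M[0]-L*F[1]
    a=(.065*F[2]-m)/.18;return round(a,1),round(F[2]-a,1)
def avg(n=5):
    S=[]
    for _ in range(n): arm.pause(.02);S.append(arm.sense())
    return {k:np.mean([s[k] for s in S],axis=0) for k in("wrist_force","wrist_torque")}
E
python3 - <<'E'
from h import *
T=(-90,0,0)
print(tcp(-30,0,29.8,0)[0]-arm.sense()["tool_pos"])
go(-30,0,30.2,0,10);go(-94,0,30.4,0,32)
go(-95,0,30.4,3.25,12)            # tail down ~20.2
s=avg();B=(s["wrist_force"],s["wrist_torque"]);print("base",np.round(B[0],2),np.round(B[1],3),show()["time"])
tx=-95-180*np.cos(np.radians(3.25));z=30.4-180*np.sin(np.radians(3.25));pt=3.25
for i in range(8):
    z-=.2;go(tx,0,z,pt,5,ref=T);s=avg();r=ab(s,B);print("z tail",round(z,2),"nose",round(z+180*np.sin(np.radians(pt)),2),np.round(s["wrist_force"]-B[0],1),np.round(s["wrist_torque"]-B[1],2),r)
    if (s["wrist_force"]-B[0])[2]>2: break
for i in range(8):
    pt-=.1;go(tx,0,z,pt,5,ref=T);s=avg();r=ab(s,B);print("pt",round(pt,2),"nose",round(z+180*np.sin(np.radians(pt)),2),np.round(s["wrist_force"]-B[0],1),np.round(s["wrist_torque"]-B[1],2),r)
    if r[0]>2: break
json.dump(dict(tx=tx,z=z,pt=pt,B=[B[0].tolist(),B[1].tolist()]),open("st.json","w"));show()
E
```

```text
[ 0.11900379 -1.1468705   0.42669317]
 t 30.59 pos [538.56 113.89 126.36] F [ 0.26 -0.1  -7.56] T [ 0.2   0.01 -0.04] w 14.9 g 58.5
base [ 0.27 -0.34 -7.38] [ 0.227  0.02  -0.006] 30.5917
z tail 20.0 nose 30.2 [-0.3 -0.1  1.1] [-0.1  -0.02  0.01] (np.float64(0.8), np.float64(0.3))
z tail 19.8 nose 30.0 [-0.3  1.   2.6] [-0.03  0.04 -0.01] (np.float64(2.6), np.float64(-0.0))
pt 3.15 nose 29.69 [-1.6  3.4  6.5] [ 0.17  0.17 -0.03] (np.float64(6.7), np.float64(-0.1))
 t 31.59 pos [538.63 113.94 126.01] F [-1.19  3.4  -0.67] T [ 0.41  0.2  -0.  ] w 15.2 g 59.5
```

The nose is now on the sill, with contact at model z of about 30.0. Next I'll ease the nose load and lower the tail about the nose until it rests on the board.

Run:
```python
from h import *
st=json.load(open("st.json"));B=[np.array(b) for b in st["B"]];nx=st["tx"]+180*np.cos(np.radians(st["pt"]));nz=29.9;pt=3.25
for i in range(10):
    go(nx,0,nz,pt,5);s=avg();r=ab(s,B);print("pt",round(pt,2),"tail",round(nz-180*np.sin(np.radians(pt)),2),np.round(s["wrist_force"]-B[0],1),np.round(s["wrist_torque"]-B[1],2),"nose,tail",*r)
    if r[1]>1.5: break
    pt+=.1
if r[0]<1: 
    nz-=.15;go(nx,0,nz,pt,5);s=avg();print(ab(s,B))
arm.pause(.6);show("rest");print(ab(avg(),B))
json.dump(dict(nx=nx,nz=nz,pt=pt,B=st["B"]),open("st.json","w"))
```

```text
pt 3.25 tail 19.7 [-1.   2.8  6.6] [ 0.14  0.09 -0.03] nose,tail 6.0 0.6
pt 3.35 tail 19.38 [-1.8  0.6 12.5] [-0.2   0.32 -0.04] nose,tail 6.5 6.0
rest t 32.86 pos [538.64 114.05 125.85] F [-1.43  0.71  5.15] T [ 0.07  0.38 -0.13] w 15.1 g 60.4
(np.float64(7.2), np.float64(5.5))
```

Both ends now rest, with about 7 N on the nose and 5.5 N on the tail. Small sag update, then level and go low over the sill, dip the nose, and enter under the hood.

```bash
sed -i 's/^DEL=0.1/DEL=0.5/' h.py
python3 - <<'E'
from h import *
json.dump(dict(D=(D-Rt(DY)@np.array([.7,0,0])).tolist(),DY=DY,G=[-25,0,102.6]),open("cal.json","w"))
E
python3 - <<'E'
from h import *
nx=-94.6
go(nx,0,29.3,3.1,6);s=show("eased")
go(nx+5,0,29.6,3.05,10)
go(nx+9,0,30.0,0,10);show("level")
ok=run([(x,0,29.8,0) for x in(-60,-30,-10)],F0=FREE,lim=5,rate=28)
def dip(x,nz,sz=29.8): return (x,0,nz,-np.degrees(np.arctan((sz-nz)/(x+100))))
if ok: ok=run([dip(0,27.5),dip(12,25.8),dip(24,25.2),dip(34,25.0)],F0=FREE,lim=4,rate=14)
c=eyes.capture("scene")["image"];t=eyes.capture("top")["image"]
tongue(None)
a=cv2.resize(c[150:290,180:330],(480,448),interpolation=2);b=cv2.resize(t[150:260,180:320],(320,251),interpolation=2)
cv2.imwrite("pics/s6.png",np.hstack([a,cv2.copyMakeBorder(b,0,448-251,0,0,0)]))
E
```

```text
eased t 33.19 pos [538.65 114.05 125.84] F [-1.54  0.53  7.04] T [ 0.3   0.52 -0.05] w 15.4 g 60.6
level t 35.14 pos [538.97  99.78 132.56] F [ 0.05  0.08 -7.14] T [ 0.04 -0.01 -0.02] w 15.4 g 58.5
[-60.    0.   29.8   0. ] t 36.21 dF(dock) [-0.2  -0.6   0.01] T [0.03 0.01 0.  ]
[-30.    0.   29.8   0. ] t 37.43 dF(dock) [ 0.09 -0.83  0.33] T [ 0.1  -0.03 -0.03]
[-10.    0.   29.8   0. ] t 38.3 dF(dock) [ 0.4  -0.28 -0.58] T [ 0.11  0.02 -0.04]
[ 0.    0.   27.5  -1.32] t 39.33 dF(dock) [0.12 0.28 0.76] T [0.07 0.03 0.04]
[12.    0.   25.8  -2.05] t 40.43 dF(dock) [-0.33 -0.    0.32] T [-0.02  0.03 -0.01]
[24.    0.   25.2  -2.12] t 41.45 dF(dock) [-0.88 -0.11  0.49] T [ 0.03 -0.01  0.01]
[34.    0.   25.   -2.05] t 42.31 dF(dock) [-0.41  0.2   1.13] T [-0.04  0.01  0.01]
top tray seen-minus-model x,y,yaw [-5.34 -9.95  3.34] res 60.5
scene tray seen-minus-model x,y,yaw [-2.07  5.56 -2.04] res 52.3
```

View pics/s6.png

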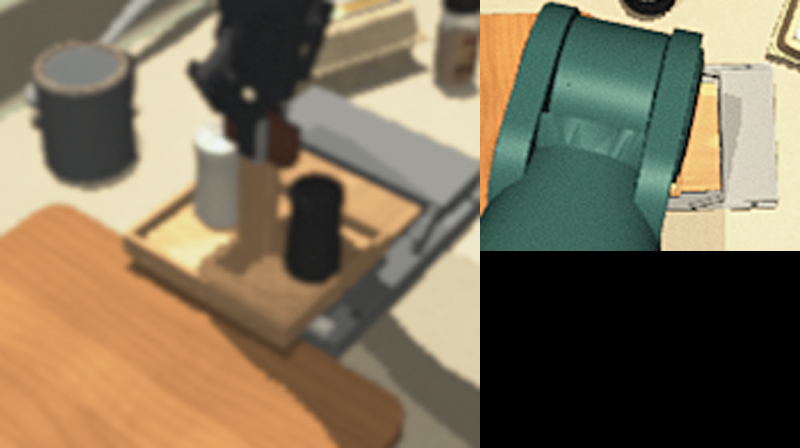

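Nose right at the hood edge, pots upright, no contact forces so far. Next: under the hood and up to the bumper.

```bash
cat >> h.py <<'E'
def dip(x,nz,sz=29.8): return (x,0,nz,-np.degrees(np.arctan((sz-nz)/(x+100))))
E
python3 - <<'E'
from h import *
ok=run([dip(40,24.8),dip(46,24.7),dip(54,24.6),dip(62,24.6),dip(69,24.6)],F0=FREE,lim=3.5,rate=12)
x=69
while ok and x<86:
    x+=1.5;go(*dip(x,24.6),10);s=avg(3);F=Rt(DY).T@(s["wrist_force"]-FREE);print(x,np.round(F,2),np.round(s["wrist_torque"],2))
    if F[0]<-6 or np.linalg.norm(F[1:])>5: break
show()
E
```

```text
[40.    0.   24.8  -2.05] t 43.46 dF(dock) [-0.3   0.12  1.86] T [ 0.01 -0.01 -0.06]
[46.   0.  24.7 -2. ] t 44.1 dF(dock) [-0.22  0.52  0.28] T [-0.01 -0.03 -0.02]
[54.    0.   24.6  -1.93] t 44.91 dF(dock) [ 0.73 -0.34  0.11] T [-0.04 -0.02  0.04]
[62.    0.   24.6  -1.84] t 45.71 dF(dock) [0.93 0.78 2.58] T [-0.02  0.04 -0.02]
[69.    0.   24.6  -1.76] t 46.43 dF(dock) [0.79 0.1  4.89] T [ 0.11 -0.02  0.03]
STOP
 t 46.43 pos [544.42 -58.17 130.76] F [ 0.13 -0.78 -2.41] T [ 0.11 -0.02  0.03] w 15.5 g 59.0
```

Run:
```python
from h import *
x=69;sz=30.4
go(*dip(x,24.7,sz),8)
while x<86:
    x+=1.5;go(*dip(x,24.7,sz),10);s=avg(2);F=Rt(DY).T@(s["wrist_force"]-FREE);print(x,np.round(F,2),np.round(s["wrist_torque"],2))
    if F[0]<-6 or np.linalg.norm(F[1:])>5: break
show()
```

```text
70.5 [-0.1  -0.15 -0.01] [ 0.02 -0.01  0.01]
72.0 [-0.09 -0.16  0.6 ] [-0.   -0.02  0.02]
73.5 [-3.52  0.49  1.63] [ 0.96 -0.03 -0.07]
75.0 [-4.81 -0.21  3.16] [ 1.25 -0.04 -0.12]
76.5 [-5.31  0.76  3.7 ] [ 1.47 -0.03 -0.06]
78.0 [-6.89  0.05  4.33] [ 1.66  0.   -0.08]
 t 48.68 pos [544.72 -66.82 131.04] F [ 0.02  7.04 -2.86] T [ 1.67 -0.   -0.07] w 15.3 g 59.1
```

Run:
```python
from h import *
sz=30.4
for x in(79.5,81,81.8):
    go(*dip(x,24.9,sz),10);s=avg(2);F=Rt(DY).T@(s["wrist_force"]-FREE);print(x,np.round(F,2),np.round(s["wrist_torque"],2))
    if F[0]<-9.6: break
nz=24.9;pt=dip(x,24.9,sz)[3];pt0=pt
for k in range(1,8):
    pt=pt0*(1-k/7);go(x,0,nz-.9*k/7,pt,7);s=avg(2);F=Rt(DY).T@(s["wrist_force"]-FREE);print("pt",round(pt,2),"t",round(arm.sense()["time"],1),np.round(F,2),np.round(s["wrist_torque"],2))
    if abs(F[2])>9 or F[0]<-11.5: print("STOP");break
show()
```

```text
79.5 [-7.95 -0.23  4.29] [ 1.96 -0.01 -0.07]
81 [-9.12  0.54  4.67] [ 2.17  0.01 -0.11]
81.8 [-9.98  0.34  5.67] [ 2.29  0.02 -0.05]
pt -1.49 t 49.9 [-9.25 -0.24  6.05] [ 2.31  0.1  -0.1 ]
pt -1.24 t 50.2 [-9.98 -0.47  5.58] [ 2.32  0.03 -0.11]
pt -0.99 t 50.5 [-9.17  0.41  5.24] [ 2.26  0.02 -0.1 ]
pt -0.74 t 50.8 [-9.4   0.11  5.08] [ 2.32  0.05 -0.1 ]
pt -0.5 t 51.1 [-8.85 -0.06  5.2 ] [ 2.32  0.02 -0.13]
pt -0.25 t 51.4 [-8.83  0.07  5.37] [ 2.37  0.02 -0.12]
pt -0.0 t 51.7 [-9.22  0.78  4.6 ] [ 2.35  0.02 -0.13]
 t 51.66 pos [544.69 -66.83 126.69] F [ 0.45  8.78 -2.99] T [ 2.34  0.02 -0.17] w 15.1 g 59.2
```

Run:
```python
from h import *
x=81.8;nz=24.0;pt=0
for k in range(8):
    pt+=.25;go(x,0,nz,pt,7);s=avg(2);F=Rt(DY).T@(s["wrist_force"]-FREE);q=arm.sense();print("pt",round(pt,2),"t",round(q["time"],1),np.round(F,2),np.round(s["wrist_torque"],2),round(q["tool_pos"][2],2))
    if F[2]>9 or F[0]<-11.5: break
```

```text
pt 0.25 t 51.9 [-7.59 -0.99  8.2 ] [ 2.2   0.21 -0.12] 126.44
pt 0.5 t 52.2 [-3.59 -4.55 14.8 ] [ 1.95  0.85 -0.1 ] 126.45
```

Run:
```python
from h import *
nz=24.0
for x,pt in((81.8,.25),(81,.25),(80,.2),(79,.15),(78.2,.1),(77.4,.1),(76.6,.1)):
    go(x,0,nz,pt,7);s=avg(2);F=Rt(DY).T@(s["wrist_force"]-FREE);q=arm.sense();print(x,"t",round(q["time"],1),np.round(F,2),np.round(s["wrist_torque"],2),round(q["tool_pos"][2],2))
    if F[0]>3 or F[2]>12: break
c=eyes.capture("scene")["image"]
cv2.imwrite("pics/s7.png",cv2.resize(c[150:290,200:340],(800,600)[:1]+(600,),interpolation=2))
```

```text
81.8 t 52.5 [-8.33 -1.67  8.34] [ 2.38  0.3  -0.13] 126.44
81 t 52.8 [-7.23 -1.59  7.66] [ 2.21  0.23 -0.18] 126.43
80 t 53.1 [-7.36 -0.3   6.91] [ 2.16  0.11 -0.17] 126.42
79 t 53.4 [-8.1  -0.    4.12] [ 2.08  0.03 -0.15] 126.44
78.2 t 53.7 [-3.26 -0.24  3.87] [ 1.22  0.05 -0.1 ] 126.46
77.4 t 54.0 [ 4.64 -2.37  6.04] [-0.37  0.4  -0.14] 126.54
```

View pics/s7.png

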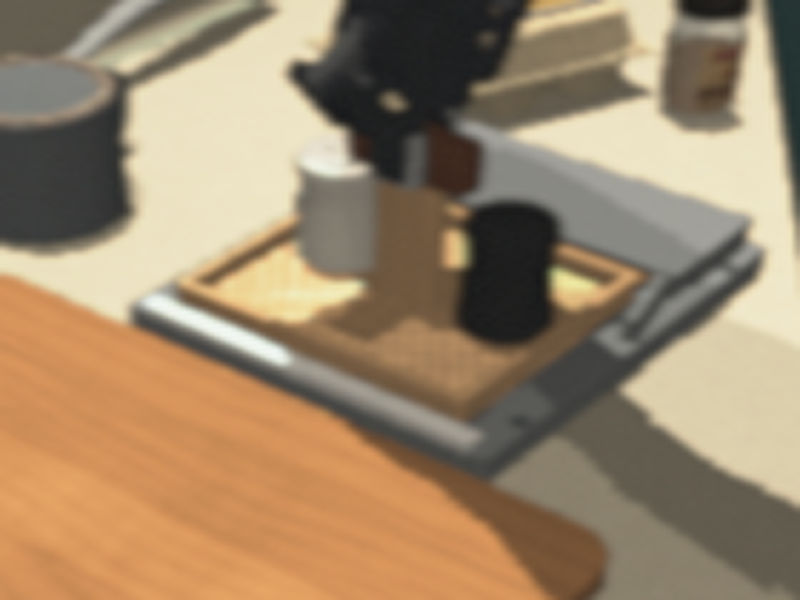

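The sill shows free along its whole length (about (150,300) to (480,440)), with the tail down behind it and both pots standing. Pulling back gave +4.6 N, so the tail bears on the sill. Next: ease to neutral, release and retreat straight up.

Run:
```python
from h import *
go(77.9,0,23.9,.15,6);arm.pause(.2);show("neutral")
arm.release();s=show("open")
p=s["tool_pos"];arm.move_l([p[0],p[1],p[2]+110],rate=60);show("up")
arm.reach([430,140,300],s["eef_rot"]);arm.pause(.2);C={};show("away")
for n in("scene","top"):
    C[n]=eyes.capture(n);cv2.imwrite(f"pics/{n}8.png",C[n]["image"])
    r=spotter.outline_of(n,"tray")
a=cv2.resize(C["scene"]["image"][140:300,170:370],(480,384),interpolation=2);b=cv2.resize(C["top"]["image"][150:260,200:320],(320,293),interpolation=2)
cv2.imwrite("pics/s8.png",np.hstack([a,cv2.copyMakeBorder(b,0,384-293,0,0,0)]))
```

```text
neutral t 54.52 pos [544.62 -63.63 126.53] F [-4.65 -1.68  5.26] T [ 0.13  0.88 -0.13] w 15.3 g 60.7
open t 55.21 pos [544.59 -63.46 126.2 ] F [0.36 0.2  0.18] T [ 0.01 -0.01 -0.  ] w 85.1 g 0.0
up t 57.19 pos [544.51 -63.45 235.98] F [ 1.05 -1.18 -0.29] T [-0.01  0.03  0.02] w 85.6 g 0.0
away t 58.35 pos [430.57 139.21 299.51] F [ 0.73 -0.49  1.01] T [-0.01 -0.04  0.  ] w 85.2 g 0.0
```

View pics/s8.png

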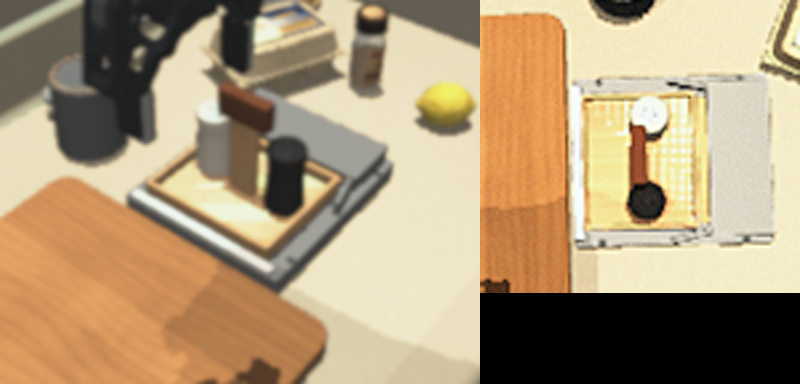

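The tray lies flat in the dock behind the sill, with its nose under the hood and both pots standing. The gripper is clear and the bystanders look untouched.

```bash
python3 -c "
from h import *
print(workorder.hand_in())"
```

```text
the job is handed in; nothing more can be done
None
```

The job is handed in: the tray lies flat in the dock, held between sill and bumper and released, with both pots standing and the lemon, mug and spice jar left alone; my first pass took the nose over the sill before it had really rested there, so I drew it back low and did the nose-on-sill, tail-on-board rest properly before sliding it in.

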